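Comb the drawing pastels into two tight rows

TASK

Take the rake from its holder and comb the scattered pastel sticks in each tray towards the robot into a tight row of parallel sticks against the coloured end stop, first the tray with the blue stop, then the one with the yellow stop, pressing each finished row against its stop for half a second with about 9 N, and never more than 16 N because pastels break. Move the sticks only with the rake, do not bear down hard on the trays, leave the cup, tape and paint jar alone, and finally stand the rake back upright in its holder.

Things in the scene. Friction and masses are not known exactly. Their poses are not given: they have to be found in the camera images.
- rake_grip (a point): Centre of the upright red plastic grip of a hand rake, 76 mm above the tine tips. x: thin direction of the rake (dragged along x, either sense), y: along the row of tines, z: up. Grip block 18 mm in x, 40 mm in y, from 42 to 100 mm above the tips; pinch it across x. At first the rake stands upright in the holder.
- holder: Fixed dark wooden open-topped box the rake stands in, 30 x 122 x 27 mm outside, walls and floor 5 mm (pocket 20 x 112 mm, its floor 5 mm above the table). Origin: centre of the underside on the table. x is its thin direction, y its long one.
- rake: Loose hand rake, 0.16 kg: red grip over an aluminium bar 14 x 100 mm (28 to 42 mm above the tips) with five steel tines below it, 12 mm thick in x, gaps 15 mm, row 100 mm wide in y. Origin: middle of the tine tips, its lowest face; axes as the grip.
- tray_blue: Fixed plywood tray with the blue end stop, 200 (x) x 142 (y) mm, floor 6 mm thick, side walls 6 mm thick and 18 mm high above the table, 130 mm clear between them, open at its far (+x) end. Origin: centre of the underside on the table; the stop is at its -x end, nearest the robot, with its inner face at x = -92 mm.
- stop_blue: The blue plastic end stop across the tray, rigid, 8 (x) x 130 (y) x 24 mm, fixed to the tray. Origin: centre of its underside on the tray's floor, 6 mm above the table; the face the sticks are combed against is 4 mm to its +x. The pastels stand a push of up to 16 N against it.
- stick_blue1: Loose brick red square drawing-pastel stick in the blue-stop tray, 96 mm long (y) and 12 mm high; hand-made, so its thickness (x) is anything from 10 to 14 mm; about 18 g; flat on the tray's floor. Origin: centre of its underside.
- stick_blue2: Loose orange square drawing-pastel stick in the blue-stop tray, 96 mm long (y) and 12 mm high; hand-made, so its thickness (x) is anything from 10 to 14 mm; about 18 g; flat on the tray's floor. Origin: centre of its underside.
- stick_blue3: Loose black square drawing-pastel stick in the blue-stop tray, 96 mm long (y) and 12 mm high; hand-made, so its thickness (x) is anything from 10 to 14 mm; about 18 g; flat on the tray's floor. Origin: centre of its underside.
- tray_yellow: Fixed plywood tray with the yellow end stop, 200 (x) x 142 (y) mm, floor 6 mm thick, side walls 6 mm thick and 18 mm high above the table, 130 mm clear between them, open at its far (+x) end. Origin: centre of the underside on the table; the stop is at its -x end, nearest the robot, with its inner face at x = -92 mm.
- stop_yellow: The yellow plastic end stop across the tray, rigid, 8 (x) x 130 (y) x 24 mm, fixed to the tray. Origin: centre of its underside on the tray's floor, 6 mm above the table; the face the sticks are combed against is 4 mm to its +x. The pastels stand a push of up to 16 N against it.
- stick_yellow1: Loose purple square drawing-pastel stick in the yellow-stop tray, 96 mm long (y) and 12 mm high; hand-made, so its thickness (x) is anything from 10 to 14 mm; about 18 g; flat on the tray's floor. Origin: centre of its underside.
- stick_yellow2: Loose cream square drawing-pastel stick in the yellow-stop tray, 96 mm long (y) and 12 mm high; hand-made, so its thickness (x) is anything from 10 to 14 mm; about 18 g; flat on the tray's floor. Origin: centre of its underside.
- stick_yellow3: Loose dark green square drawing-pastel stick in the yellow-stop tray, 96 mm long (y) and 12 mm high; hand-made, so its thickness (x) is anything from 10 to 14 mm; about 18 g; flat on the tray's floor. Origin: centre of its underside.
- cup: Orange drinking cup, 80 mm across, 95 mm high, standing nearby; leave alone. Origin: centre of its underside.
- tape: Flat roll of pale masking tape, 84 mm across, 24 mm high; leave alone. Origin: centre of its underside.
- paint: Green paint jar with a white cap, 56 mm across, 85 mm high; leave alone. Origin: centre of its underside.
Things that resemble listed ones, but are neither listed nor needed, are in the scene too. Of the things that look like the stick_blue3, the smallest one is meant.

How it is judged:
By the outcome, as a careful person would: the job done as asked, in the order asked, and still so for the second after the job is handed in, with the robot touching nothing.
It also fails if it takes over 72 s, if anything falls off the work surface, if the arm or the gripper's body presses on something with over 40 N, if the wrist force passes 120 N, or if a joint passes its speed limit or range.

ROBOT

A 6-joint arm with a two-finger parallel gripper is mounted at the origin on the work surface. World frame = base frame: x ahead of the robot, y to its left, z up, the work surface at z = 0. Lengths are in m, angles in rad, forces in N, time in s.
With the tool pointing down it reaches from about 0.35 to 0.775 m from the base axis. Payload 7.3 kg.
Tool frame: the origin (TCP) lies at the very end of the fingers, on their centre line; the grasp point (between the pads) lies robot.pinch_z behind it (robot.pinch_z is the distance from the TCP to the grasp point, in m); y points along the fingers, z is the direction in which the jaws open and shut, and the axes are right-handed (so a half turn about y gives the same grasp; the last joint's range is limited). The gripper opens to 92 mm and grips with 3 to 60 N. Pads are 19 mm wide; open, the fingers measure 130 mm over their backs; the gripper's body (75 mm by 190 mm) begins 47 mm behind the grasp point.
Start: joints at [-1.347, 0.342, 1.524, -0, 1.275, -0.146], TCP at [0.19, -0.49, 0.227] pointing down, gripper open.
Joint ranges: [-2.53, 2.53], [-0.77, 2.02], [0.04, 2.7], [-1, 4.14], [0.28, 2.66], [-3.11, 3.11]. Speed limits (rad/s): [2.57, 2.57, 3.14, 3.14, 3.14, 3.14].

INTERFACE

Orientations are given as [roll, pitch, yaw] about the fixed x, y, z axes, in that order (R = Rz(yaw) Ry(pitch) Rx(roll)).
In Python, from cell import status, viewer, robot gives the robot as it stands. The module is installed in compiled form; this text tells all that it offers.
- The arm moves only by the shell command python3 -m pendant 'ROWS' [FORCE]. ROWS is JSON, a list that holds one entry, the list of rows, each a list of 7 numbers: the shift along the tool's x, y, z in cm, then the turn, a rotation vector about the tool's x, y, z in rad, then the finger opening in cm, from 0 to 9.18. A call has 1 to 20 rows; each row is the pose to reach, as a shift and turn from the pose commanded when the call began, along the tool's axes at that moment; what a row does not reach only later rows make up. A row lasts 1/10 s, in which the tool goes at most 50 mm and 8.59 degrees, less where a joint would pass 70% of its speed; a pose out of reach is approached as far as the arm can. A call with a gripper value outside its range is refused whole. The fingers move at their own pace and stop on an object; FORCE is the grip in N (left out, the last holds). Time passes only in rows, so rows that repeat a pose let the fingers close. It gives the time, the measured TCP pose, the force and the opening at its end, in the units of the state.
- status.observe(): the state, without advancing time (a new reading comes with each control period).
- viewer.read_camera(name): name is "scene" or "top" or "wrist"; returns a dict with "image" (420x560x3 uint8, red, green, blue), "range_z" (420x560 float32, m along the optical axis (not along the pixel's ray), 0 where there is no reading), "fx", "fy", "cx", "cy" (pixels), "distortion" ([k1, k2, p1, p2, k3] as OpenCV has them; the pictures are not rectified), "camera_from_world" (4x4, takes a point from world to camera coordinates). Camera axes: x right, y up, looking along -z (the intrinsics and any distortion apply to the point x, -y, -z); pixel columns grow to the right and rows downward; lengths in m; the calibration is good to about 2 mm. A picture is of the moment at which its call begins.
- robot.hand_in(): hands the job in, once; it reports no verdict.
The state is a dict: "time": time; "qpos": joint angles; "qvel": joint speeds; "joint_efforts": joint torques, N m; "tool_pos": TCP position; "tool_rot": TCP orientation; "contact_force": force on the tool from outside, world axes, zero at the start; "torque": the same for the moment, N m; "opening": finger opening in m.
Only numpy, scipy, OpenCV 4.12 (cv2) and the standard library are available. Lean on these libraries where they do the work, as an engineer would, in place of code of your own. Each camera call takes 0.05 s, during which the arm holds its last target. There are 200 camera calls.

## Working session

There is one attempt and no reset: what is moved stays moved. The work goes in short steps, Python scripts to look and compute and a shell command to move; the robot and the scene stay as the last step left them, time stands still between calls to the robot, and variables do not carry over. Pictures are saved under pics/ and viewed, about 8 in all and at most 12, crops included, and the job is handed in when it is done.

```bash
mkdir -p pics; cat > h.py <<'E'
import numpy as np, cv2
from cell import status, viewer, robot
from scipy.spatial.transform import Rotation as R
def cam(n):
    c=viewer.read_camera(n); c['K']=np.array([[c['fx'],0,c['cx']],[0,c['fy'],c['cy']],[0,0,1.]]); return c
def save(c,f,roi=None,s=1):
    im=c['image'][:,:,::-1]
    if roi: im=im[roi[1]:roi[3],roi[0]:roi[2]]
    cv2.imwrite('pics/'+f,cv2.resize(im,None,fx=s,fy=s,interpolation=cv2.INTER_CUBIC))
def plane(c,px,z):
    u=cv2.undistortPoints(np.array(px,float).reshape(-1,1,2),c['K'],np.array(c['distortion'],float)).reshape(-1,2)
    d=np.c_[u[:,0],-u[:,1],-np.ones(len(u))]
    T=np.linalg.inv(c['camera_from_world']); w=d@T[:3,:3].T; o=T[:3,3]
    return o+w*((z-o[2])/w[:,2])[:,None]
def cloud(c):
    h,w=c['range_z'].shape; g=np.stack(np.meshgrid(np.arange(w),np.arange(h)),-1).reshape(-1,1,2).astype(float)
    u=cv2.undistortPoints(g,c['K'],np.array(c['distortion'],float)).reshape(-1,2); r=c['range_z'].reshape(-1,1)
    p=np.c_[u[:,0],-u[:,1],-np.ones(len(u))]*r
    T=np.linalg.inv(c['camera_from_world']); P=p@T[:3,:3].T+T[:3,3]; P[r[:,0]==0]=np.nan
    return P.reshape(h,w,3)
def totool(dw):
    s=status.observe(); return R.from_euler('xyz',s['tool_rot']).inv().apply(dw)
E
python3 - <<'E'
from h import *
s=status.observe(); print({k:np.round(v,3) for k,v in s.items()}, robot.pinch_z)
print(R.from_euler('xyz',s['tool_rot']).as_matrix().round(3))
for n in('top','scene'):
    c=cam(n); save(c,n+'0.png',s=1.4); print(n,np.linalg.inv(c['camera_from_world']).round(3),c['fx'],c['distortion'])
E
```

```text
{'time': np.float64(0.0), 'qpos': array([-1.347,  0.343,  1.525, -0.   ,  1.275, -0.146]), 'qvel': array([-0.001,  0.   ,  0.001,  0.   , -0.002,  0.   ]), 'joint_efforts': array([-1.0000e-03, -4.3125e+01, -2.4422e+01,  7.2000e-02,  5.6000e-02,
       -0.0000e+00]), 'tool_pos': array([ 0.19 , -0.489,  0.226]), 'tool_rot': array([-1.572,  0.   , -2.772]), 'contact_force': array([-0.341, -0.282, -0.13 ]), 'torque': array([-0.039, -0.01 ,  0.012]), 'opening': np.float64(0.092)} 0.0188
[[-0.932 -0.     0.361]
 [-0.361  0.001 -0.932]
 [-0.    -1.    -0.001]]
top [[-0.008  0.993 -0.121  0.344]
 [-1.    -0.008 -0.003  0.044]
 [-0.004  0.121  0.993  1.333]
 [ 0.     0.     0.     1.   ]] 491.72262980811576 [-0.0322488  0.         0.         0.         0.       ]
scene [[ 0.115 -0.667  0.736  1.289]
 [ 0.993  0.089 -0.075 -0.056]
 [-0.015  0.739  0.673  0.825]
 [ 0.     0.     0.     1.   ]] 469.54190770240206 [-0.00942038  0.          0.          0.          0.        ]
```

View pics/top0.png

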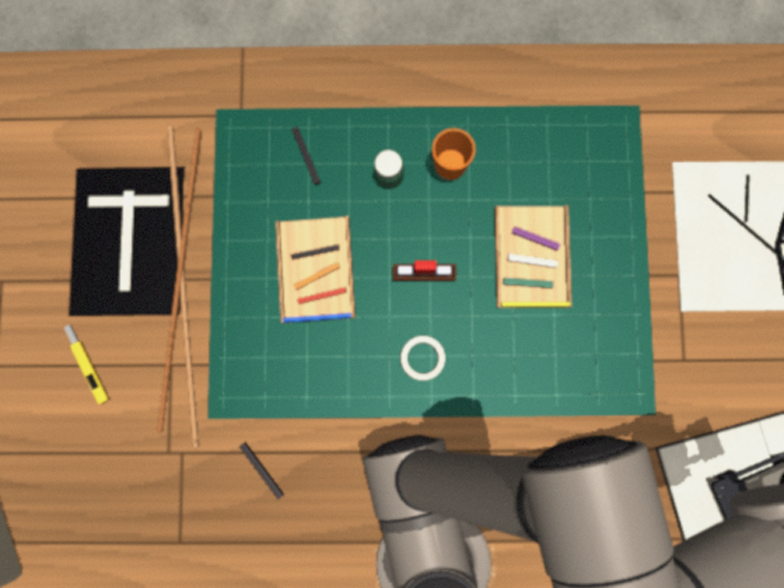

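View pics/scene0.png

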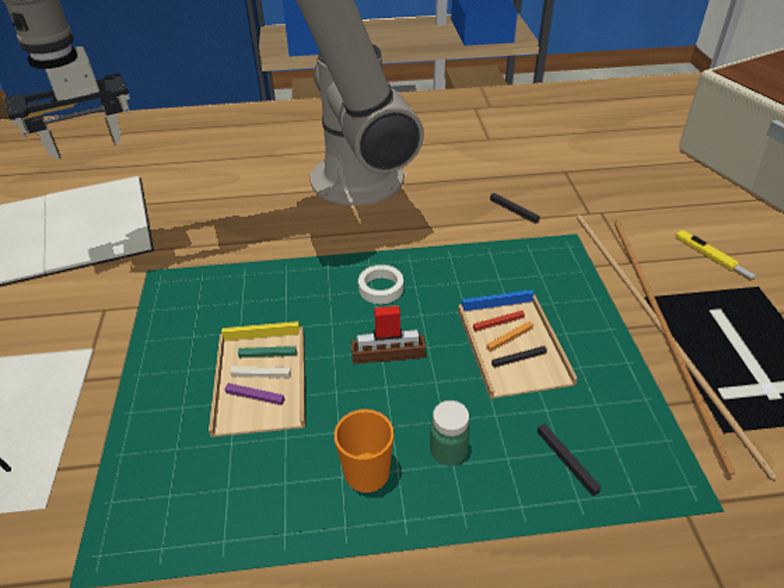

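The top view shows the blue-stop tray at (315,270), the yellow-stop tray at (533,255) and the rake in its holder at (424,270). The spare black pastels are outside the trays, at (306,156) and (262,470). The sticks lie across the trays, slightly skewed.

```bash
cat > m.py <<'E'
from h import *
def rect(c,box,lo,hi,z,name):
    hsv=cv2.cvtColor(c['image'],cv2.COLOR_RGB2HSV); m=cv2.inRange(hsv,np.array(lo),np.array(hi)); k=np.zeros_like(m); x0,y0,x1,y1=box; k[y0:y1,x0:x1]=m[y0:y1,x0:x1]
    n,l,st,ce=cv2.connectedComponentsWithStats(k)
    if n<2: print(name,'none'); return
    i=1+np.argmax(st[1:,4]); ys,xs=np.where(l==i)
    P=plane(c,np.c_[xs,ys],z)[:,:2].astype(np.float32)
    (cx,cy),(w,h),a=cv2.minAreaRect(P); 
    if w>h: w,h,a=h,w,a-90
    # a: direction of short side vs world x
    a=(a+90)%180-90
    print(name,'c',np.round([cx,cy],4),'short %.3f long %.3f yaw(deg) %.1f n %d'%(w,h,a,st[i,4]))
    return cx,cy,a
E
python3 - <<'E'
from m import *
c=cam('top')
B=(195,150,256,233);Y=(350,140,412,222);H=(270,170,340,205)
rect(c,B,(100,120,80),(130,255,255),.030,'stopB')
rect(c,Y,(24,150,130),(34,255,255),.030,'stopY')
rect(c,B,(0,150,60),(6,255,255),.018,'red')
rect(c,B,(7,170,120),(16,255,255),.018,'orange')
rect(c,B,(0,0,0),(180,255,65),.018,'black')
rect(c,Y,(130,60,40),(165,255,255),.018,'purple')
rect(c,Y,(0,0,190),(180,50,255),.018,'cream')
rect(c,Y,(60,60,30),(90,255,160),.018,'green')
rect(c,H,(0,180,120),(6,255,255),.105,'grip')
rect(c,H,(0,0,120),(180,60,255),.047,'bar')
rect(c,H,(0,60,10),(25,255,90),.027,'holder')
E
```

```text
stopB c [0.4612 0.2175] short 0.008 long 0.123 yaw(deg) 3.7 n 135
stopY c [ 0.4834 -0.1998] short 0.005 long 0.126 yaw(deg) 0.8 n 96
red c [0.5068 0.2102] short 0.007 long 0.091 yaw(deg) 13.7 n 84
orange none
black none
purple c [ 0.6148 -0.206 ] short 0.012 long 0.092 yaw(deg) -22.0 n 145
cream c [ 0.5715 -0.199 ] short 0.014 long 0.096 yaw(deg) -9.1 n 186
green c [ 0.587  -0.2007] short 0.168 long 0.226 yaw(deg) 88.7 n 1114
grip c [0.5471 0.0133] short 0.015 long 0.035 yaw(deg) -0.5 n 100
bar c [ 0.551  -0.0238] short 0.016 long 0.029 yaw(deg) -0.5 n 76
holder c [0.5423 0.0129] short 0.014 long 0.115 yaw(deg) -0.5 n 127
```

```bash
python3 - <<'E'
from h import *
c=cam('wrist'); save(c,'w0.png'); T=np.linalg.inv(c['camera_from_world']); s=status.observe()
Rt=R.from_euler('xyz',s['tool_rot']).as_matrix()
print('cam in tool',(Rt.T@(T[:3,3]-s['tool_pos'])).round(3)); print((Rt.T@T[:3,:3]).round(3),c['fx'])
E
```

```text
cam in tool [-0.082 -0.158 -0.001]
[[ 0.    -0.954 -0.301]
 [ 0.001  0.301 -0.954]
 [ 1.    -0.     0.001]] 328.23107349785175
```

```bash
python3 -m pendant '[[[-45.9,-4,-13.3,0,-1.2,0,9],[-45.9,-4,-13.3,0,-1.2,0,9],[-45.9,-4,-13.3,0,-1.2,0,9],[-45.9,-4,-13.3,0,-1.2,0,9],[-45.9,-4,-13.3,0,-1.2,0,9],[-45.9,-4,-13.3,0,-1.2,0,9],[-45.9,-4,-13.3,0,-1.2,0,9],[-45.9,-4,-13.3,0,-1.2,0,9],[-45.9,-4,-13.3,0,-1.2,0,9],[-45.9,-4,-13.3,0,-1.2,0,9],[-45.9,-4,-13.3,0,-1.2,0,9],[-45.9,-4,-13.3,0,-1.2,0,9],[-45.9,-4,-13.3,0,-1.2,0,9],[-45.9,-4,-13.3,0,-1.2,0,9]]]'
python3 - <<'E'
from h import *
s=status.observe(); print(s['time'],s['tool_pos'],R.from_euler('xyz',s['tool_rot']).as_matrix().round(3),s['contact_force'])
c=cam('wrist'); save(c,'w1.png'); np.save('w1.npy',c,allow_pickle=True)
E
```

```text
time: 1.6
tool_pos: [0.5688, -0.2007, 0.2668]
tool_rot: [-1.571, -0.0, -1.574]
contact_force: [-0.9, -0.6, -0.4]
opening: 0.0901
1.6 [ 0.56878298 -0.20066865  0.2667939 ] [[-0.003 -0.     1.   ]
 [-1.    -0.    -0.003]
 [ 0.    -1.    -0.   ]] [-0.87797922 -0.55935836 -0.40600309]
```

View pics/w1.png

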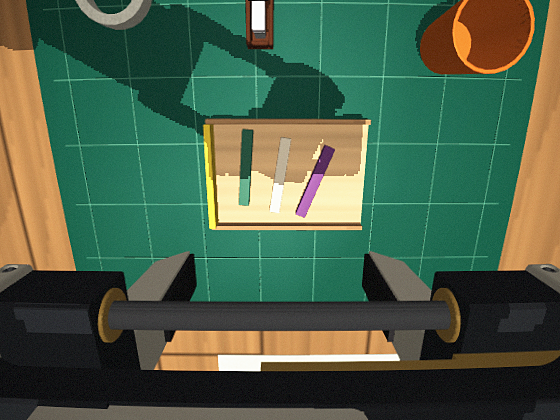

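The wrist view shows the yellow tray from about (205,120) to (370,230), with the stop at its left (-x) end. The far sides of the purple stick end at about x=335.

```bash
cat > t.py <<'E'
from h import *
def tray(c,lo,hi,box):
    P=cloud(c); hsv=cv2.cvtColor(c['image'],cv2.COLOR_RGB2HSV); m=cv2.inRange(hsv,np.array(lo),np.array(hi))>0
    x0,x1,y0,y1=box; X,Y,Z=P[...,0],P[...,1],P[...,2]; inb=(X>x0)&(X<x1)&(Y>y0)&(Y<y1)
    q=P[m&inb&(Z>.024)]; r=cv2.minAreaRect(q[:,:2].astype(np.float32)); print('stop n',len(q),'z',np.median(q[:,2]).round(4),r)
    # tray outline: raised points
    q=P[inb&(Z>.003)&(Z<.036)]; r=cv2.minAreaRect(q[:,:2].astype(np.float32)); print('tray',r, 'floorz',np.median(P[inb][:,2]).round(4),'table',np.nanmedian(P[(X>.4)&(X<.8)&~inb][:,2]).round(4))
    q=P[inb&(Z>.0125)&(Z<.0215)]
    b=inb&(Z>.0125)&(Z<.0225); n,l,st,ce=cv2.connectedComponentsWithStats(b.astype(np.uint8))
    for i in range(1,n):
        if st[i,4]>60:
            r=cv2.minAreaRect(P[l==i][:,:2].astype(np.float32)); print('comp',st[i,4],np.round(r[0],4),np.round(r[1],4),round(r[2],1), 'xmax',P[l==i][:,0].max().round(4))
E
python3 - <<'E'
from t import *
tray(np.load('w1.npy',allow_pickle=True).item(),(22,120,60),(36,255,255),(.46,.70,-.29,-.11))
E
python3 -m pendant '[[[-21.5,-1,-1.5,0,0,0,9],[-21.5,-1,-1.5,0,0,0,9],[-21.5,-1,-1.5,0,0,0,9],[-21.5,-1,-1.5,0,0,0,9],[-21.5,-1,-1.5,0,0,0,9],[-21.5,-1,-1.5,0,0,0,9],[-21.5,-1,-1.5,0,0,0,9]]]'
python3 - <<'E'
from h import *
c=cam('wrist'); save(c,'w2.png'); np.save('w2.npy',c,allow_pickle=True)
P=cloud(c)
hsv=cv2.cvtColor(c['image'],cv2.COLOR_RGB2HSV)
X,Y,Z=P[...,0],P[...,1],P[...,2]; inb=(X>.50)&(X<.60)&(Y>-.07)&(Y<.09)
for n,a,b in(('grip',.095,.115),('bar',.040,.055),('holder',.020,.034)):
    q=P[inb&(Z>a)&(Z<b)]; print(n,len(q),np.median(q[:,2]),cv2.minAreaRect(q[:,:2].astype(np.float32)))
E
```

```text
stop n 759 z 0.0297 ((0.5559769868850708, -0.20024678111076355), (0.12870636582374573, 0.15487977862358093), 89.24177551269531)
tray ((0.5813887715339661, -0.19918599724769592), (0.17796951532363892, 0.23663032054901123), 89.89603424072266) floorz 0.3502 table 0.0011
comp 851 [ 0.5791 -0.1343] [0.1989 0.0131] 0.5 xmax 0.6785
comp 852 [ 0.5257 -0.1883] [0.0961 0.0138] 85.3 xmax 0.5362
comp 61 [ 0.4875 -0.1651] [0.0426 0.0007] 89.7 xmax 0.4878
comp 782 [ 0.5689 -0.1986] [0.0964 0.013 ] 81.0 xmax 0.5822
comp 841 [ 0.6131 -0.2063] [0.096 0.014] 67.8 xmax 0.6365
comp 837 [ 0.5689 -0.2633] [0.075 0.206] 68.9 xmax 0.6775
time: 2.35
tool_pos: [0.5549, 0.0143, 0.2768]
tool_rot: [-1.571, -0.001, -1.572]
contact_force: [0.5, -0.3, 0.2]
opening: 0.0905
grip 654 0.1046257596364357 ((0.5470422506332397, 0.012265321798622608), (0.04057767242193222, 0.01765420101583004), 89.93028259277344)
bar 502 0.04705412197405706 ((0.5472865700721741, 0.012711834162473679), (0.02005571313202381, 0.09982042759656906), 0.12400077283382416)
holder 788 0.026640180566611465 ((0.547137975692749, 0.012609120458364487), (0.12229324877262115, 0.029988940805196762), 89.33934783935547)
```

View pics/w2.png

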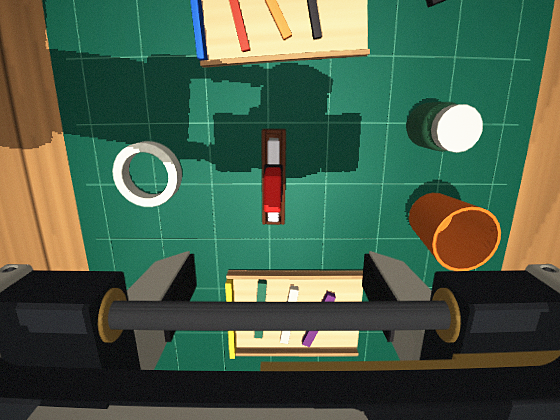

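Wrist view 2 shows the rake at (273,178), the blue tray partly at the top (200-370, 0-60), the tape at (147,175), the jar at (455,128) and the cup at (460,230). The depth data agree on the rake and holder. Next I look over the blue tray.

```bash
python3 -m pendant '[[[-17.5,0,0.5,0,0,0,9],[-17.5,0,0.5,0,0,0,9],[-17.5,0,0.5,0,0,0,9],[-17.5,0,0.5,0,0,0,9],[-17.5,0,0.5,0,0,0,9],[-17.5,0,0.5,0,0,0,9]]]'
python3 - <<'E'
from t import *
c=cam('wrist'); save(c,'w3.png'); np.save('w3.npy',c,allow_pickle=True)
tray(c,(100,100,40),(130,255,255),(.44,.68,.12,.31))
print(status.observe()['tool_pos'])
E
```

```text
time: 3.0
tool_pos: [0.5605, 0.1889, 0.2762]
tool_rot: [-1.571, -0.001, -1.573]
contact_force: [-0.2, 0.0, 0.2]
opening: 0.0899
stop n 771 z 0.0297 ((0.4616299569606781, 0.2183484137058258), (0.00875445269048214, 0.12957628071308136), 3.9048707485198975)
tray ((0.561305046081543, 0.2154790163040161), (0.2382899522781372, 0.18704600632190704), 1.2080615758895874) floorz 0.3594 table 0.0011
comp 1862 [0.5566 0.2245] [0.1993 0.1427] 3.8 xmax 0.6604
comp 617 [0.5902 0.2248] [0.0102 0.0948] 11.5 xmax 0.6031
comp 687 [0.5431 0.2209] [0.0115 0.0953] 27.3 xmax 0.5681
comp 618 [0.5047 0.2106] [0.0109 0.0949] 12.6 xmax 0.5198
[0.56056414 0.18840476 0.27637382]
```

```bash
python3 -m pendant '[[[17.6,8,-1.36,0,0,0,6],[17.6,8,-1.36,0,0,0,6],[17.6,8,-1.36,0,0,0,6],[17.6,8,-1.36,0,0,0,6],[17.6,8,-1.36,0,0,0,6],[17.6,10.6,-1.36,0,0,0,6],[17.6,14,-1.36,0,0,0,6],[17.6,18,-1.36,0,0,0,6],[17.6,21.0,-1.36,0,0,0,6],[17.6,21.4,-1.36,0,0,0,6],[17.6,21.4,-1.36,0,0,0,6]]]' 55
python3 -m pendant '[[[0,0,0,0,0,0,1],[0,0,0,0,0,0,1],[0,0,0,0,0,0,1],[0,0,0,0,0,0,1],[0,0,0,0,0,0,1],[0,0,0,0,0,0,1],[0,0,0,0,0,0,1],[0,0,0,0,0,0,1]]]' 55
```

```text
time: 4.15
tool_pos: [0.5464, 0.0138, 0.063]
tool_rot: [-1.571, -0.0, -1.573]
contact_force: [0.4, -0.7, 0.3]
opening: 0.0599
time: 4.95
tool_pos: [0.5464, 0.0144, 0.0629]
tool_rot: [-1.571, -0.0, -1.572]
contact_force: [-0.2, -0.8, 2.5]
opening: 0.0179
```

```bash
python3 -m pendant '[[[0,-2,0,0,0,0,1],[0,-5,0,0,0,0,1],[0,-8,0,0,0,0,1],[-5,-8,2,0,-0.02,0,1],[-10,-8,4,0,-0.04,0,1],[-15,-8,6,0,-0.067,0,1],[-21.5,-8,8.06,0,-0.067,0,1],[-21.5,-8,8.06,0,-0.067,0,1],[-21.5,-8,8.06,0,-0.067,0,1],[-21.5,-8,8.06,0,-0.067,0,1]]]'
python3 - <<'E'
from h import *
a=[]; 
c=cam('wrist'); save(c,'w4.png'); P=cloud(c); Z=P[...,2]
for i in range(3): a.append(np.r_[status.observe()['tool_pos'],status.observe()['tool_rot'],status.observe()['contact_force']]); cam('wrist')
print(np.round(a,4))
X,Y=P[...,0],P[...,1]; inb=(X>.59)&(X<.67)&(Y>.15)&(Y<.31)
for n,lo,hi in(('bar',.115,.132),('grip',.175,.195)):
    q=P[inb&(Z>lo)&(Z<hi)]; print(n,len(q),np.median(q[:,2]) if len(q) else 0,cv2.minAreaRect(q[:,:2].astype(np.float32)) if len(q) else 0)
E
```

```text
time: 5.95
tool_pos: [0.6264, 0.2296, 0.1416]
tool_rot: [-1.573, -0.001, -1.503]
contact_force: [0.2, -0.5, -2.1]
opening: 0.0178
[[ 6.2650e-01  2.2870e-01  1.4180e-01 -1.5726e+00 -9.0000e-04 -1.5047e+00
  -4.5740e-01  4.1540e-01 -1.9765e+00]
 [ 6.2670e-01  2.2820e-01  1.4220e-01 -1.5721e+00 -7.0000e-04 -1.5056e+00
  -2.4920e-01 -7.8930e-01 -1.6875e+00]
 [ 6.2690e-01  2.2800e-01  1.4250e-01 -1.5716e+00 -5.0000e-04 -1.5062e+00
   3.5500e-01 -1.3940e-01 -2.0283e+00]]
bar 1711 0.12562447121285947 ((0.6238806247711182, 0.25603365898132324), (0.022023528814315796, 0.042892951518297195), 4.144872188568115)
grip 3155 0.1832380739596702 ((0.626190721988678, 0.22760352492332458), (0.031184416264295578, 0.040540438145399094), 4.573640823364258)
```

View pics/w4.png

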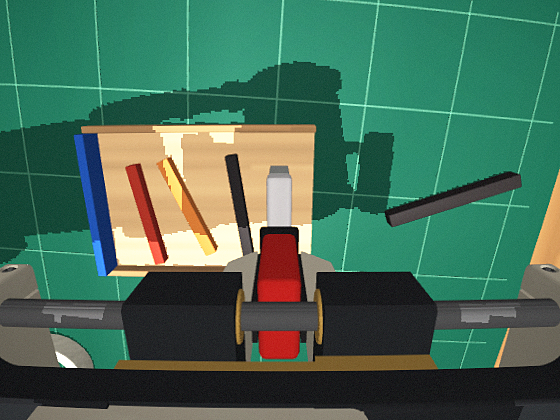

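Wrist view 4 shows the rake at (279,200), down-tray of the black stick at (238,200) and clear of it. Red (147,215) and orange (187,205) lie between it and the stop. I lower the rake and comb.

```bash
python3 -m pendant '[[[0,4,0,0,0,0,1],[0,7,0,0,0,0,1],[0,7.5,0,0,0,0,1],[0,7.5,0,0,0,0,1]]]'
python3 -m pendant '[[[0,0,-0.5,0,0,0,1],[0,0,-1,0,0,0,1],[0,0,-1.5,0,0,0,1],[0,0,-2,0,0,0,1],[0,0,-2.5,0,0,0,1],[0,0,-3,0,0,0,1],[0,0,-3.5,0,0,0,1],[0,0,-4,0,0,0,1],[0,0,-4.5,0,0,0,1],[0,0,-5,0,0,0,1],[0,0,-5.5,0,0,0,1],[0,0,-6,0,0,0,1],[0,0,-6.5,0,0,0,1],[0,0,-7,0,0,0,1],[0,0,-7.5,0,0,0,1],[0,0,-8,0,0,0,1]]]'
python3 - <<'E'
from h import *
c=cam('top'); save(c,'t1.png',(180,130,300,250),5)
E
```

```text
time: 6.55
tool_pos: [0.6269, 0.2284, 0.0675]
tool_rot: [-1.572, -0.0, -1.506]
contact_force: [0.3, 0.1, -1.2]
opening: 0.0176
time: 8.15
tool_pos: [0.5468, 0.224, 0.0677]
tool_rot: [-1.571, -0.0, -1.505]
contact_force: [-0.1, -0.4, -2.6]
opening: 0.0175
```

```bash
python3 - <<'E'
from h import *
c=cam('scene'); save(c,'s1.png',(310,190,430,300),5)
E
```

```text
(no output)
```

View pics/s1.png

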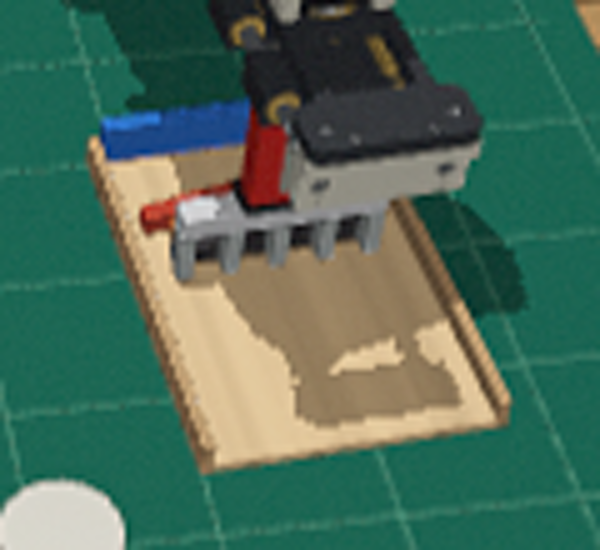

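The scene crop shows the rake mid-tray with its tines close above the floor. The sticks are ahead of it, with red's end at (150,215), and nothing is left behind.

```bash
python3 -m pendant '[[[0,0,-0.5,0,0,0,1],[0,0,-1,0,0,0,1],[0,0,-1.5,0,0,0,1],[0,0,-2,0,0,0,1],[0,0,-2.4,0,0,0,1],[0,0,-2.8,0,0,0,1],[0,0,-3.1,0,0,0,1],[0,0,-3.4,0,0,0,1],[0,0,-3.4,0,0,0,1]]]'
python3 -m pendant '[[[0,0,-0.1,0,0,0,1],[0,0,-0.2,0,0,0,1],[0,0,-0.3,0,0,0,1],[0,0,-0.3,0,0,0,1]]]'
```

```text
time: 9.15
tool_pos: [0.5129, 0.2217, 0.0677]
tool_rot: [-1.571, -0.0, -1.505]
contact_force: [0.5, -0.5, -1.7]
opening: 0.0174
time: 9.55
tool_pos: [0.5103, 0.2216, 0.0677]
tool_rot: [-1.571, -0.0, -1.505]
contact_force: [-0.3, 0.3, -1.3]
opening: 0.018
```

```bash
python3 -m pendant '[[[0,0,-0.1,0,0,0,1],[0,0,-0.2,0,0,0,1],[0,0,-0.3,0,0,0,1],[0,0,-0.3,0,0,0,1]]]'
python3 -m pendant '[[[0,0,-0.05,0,0,0,1],[0,0,-0.1,0,0,0,1],[0,0,-0.1,0,0,0,1]]]'
```

```text
time: 9.95
tool_pos: [0.5071, 0.2214, 0.0676]
tool_rot: [-1.571, -0.0, -1.505]
contact_force: [-0.4, 0.3, -1.6]
opening: 0.0178
time: 10.25
tool_pos: [0.5063, 0.2213, 0.0677]
tool_rot: [-1.571, -0.0, -1.505]
contact_force: [-0.1, 0.2, -1.7]
opening: 0.0178
```

```bash
for i in 1; do python3 -m pendant '[[[0,0,-0.05,0,0,0,1],[0,0,-0.05,0,0,0,1]]]'; python3 -m pendant '[[[0,0,-0.05,0,0,0,1],[0,0,-0.05,0,0,0,1]]]';  python3 -m pendant '[[[0,0,-0.05,0,0,0,1],[0,0,-0.05,0,0,0,1]]]'; done | grep -E "force|pos"
```

```text
tool_pos: [0.5058, 0.2213, 0.0677]
contact_force: [-0.0, 0.0, -2.2]
tool_pos: [0.5053, 0.2213, 0.0677]
contact_force: [-0.0, 0.7, -1.8]
tool_pos: [0.5048, 0.2212, 0.0677]
contact_force: [-0.7, 0.8, -1.9]
```

```bash
python3 -m pendant '[[[0,0,-0.05,0,0,0,1],[0,0,-0.05,0,0,0,1]]]'|grep -E "force|pos"; python3 -m pendant '[[[0,0,-0.05,0,0,0,1],[0,0,-0.05,0,0,0,1]]]'|grep -E "force|pos"; python3 - <<'E'
from h import *
c=cam('wrist'); save(c,'w5.png')
E
```

```text
tool_pos: [0.5043, 0.2212, 0.0677]
contact_force: [0.4, 0.2, -1.6]
tool_pos: [0.5038, 0.2212, 0.0677]
contact_force: [0.5, 0.8, -0.8]
```

View pics/w5.png

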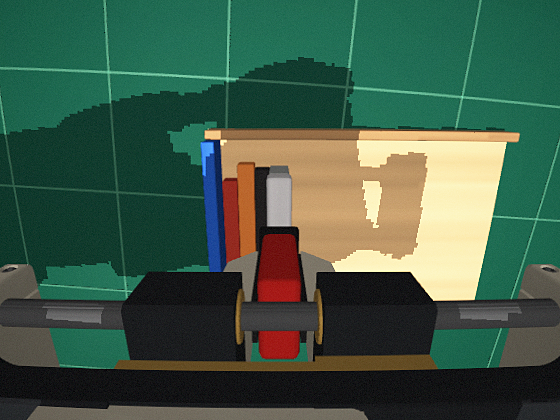

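Wrist view 5 shows red (231,220), orange (246,210) and black (262,215) aligned side by side against the blue stop (212,205), with the rake behind them.

```bash
python3 -m pendant '[[[0,0,-0.05,0,0,0,1],[0,0,-0.05,0,0,0,1]]]'|grep -E "force|pos"; python3 -m pendant '[[[0,0,-0.05,0,0,0,1],[0,0,-0.05,0,0,0,1]]]'|grep -E "force|pos"
```

```text
tool_pos: [0.5034, 0.2211, 0.0677]
contact_force: [0.5, 0.4, -2.2]
tool_pos: [0.5029, 0.2211, 0.0677]
contact_force: [0.9, -0.0, -1.0]
```

```bash
python3 -m pendant '[[[0,0,-0.05,0,0,0,1],[0,0,-0.05,0,0,0,1]]]'|grep -E "force|pos"; python3 -m pendant '[[[0,0,-0.04,0,0,0,1],[0,0,-0.04,0,0,0,1]]]'|grep -E "force|pos"
```

```text
tool_pos: [0.5023, 0.2211, 0.0677]
contact_force: [-0.0, 0.5, -1.5]
tool_pos: [0.5022, 0.221, 0.0677]
contact_force: [1.4, 0.4, -1.1]
```

```bash
python3 -m pendant '[[[0,0,-0.04,0,0,0,1],[0,0,-0.04,0,0,0,1]]]'|grep -E "force|pos"
```

```text
tool_pos: [0.5021, 0.221, 0.0678]
contact_force: [2.6, -0.3, -2.5]
```

```bash
python3 -m pendant '[[[0,0,-0.05,0,0,0,1],[0,0,-0.08,0,0,0,1],[0,0,-0.08,0,0,0,1]]]'|grep -E "force|pos"
```

```text
tool_pos: [0.5019, 0.221, 0.0681]
contact_force: [5.0, -0.9, -2.1]
```

```bash
python3 -m pendant '[[[0,0,-0.03,0,0,0,1],[0,0,-0.03,0,0,0,1]]]'|grep -E "force|pos|rot"
```

```text
tool_pos: [0.5019, 0.221, 0.0681]
tool_rot: [-1.567, 0.0, -1.505]
contact_force: [5.7, -0.2, -3.7]
```

```bash
python3 -m pendant '[[[0,0,-0.05,0,0,0,1],[0,0,-0.09,0,0,0,1],[0,0,-0.09,0,0,0,1]]]'|grep -E "force|pos"; python3 -c "
from h import *
for i in range(2): cam('wrist'); print(status.observe()['contact_force'].round(2))"
```

```text
tool_pos: [0.5018, 0.221, 0.0684]
contact_force: [6.6, -0.3, -3.7]
[ 7.37 -0.17 -3.16]
[ 7.46 -0.29 -3.38]
```

```bash
python3 -m pendant '[[[0,0,-0.05,0,0,0,1],[0,0,-0.05,0,0,0,1],[0,0,-0.05,0,0,0,1]]]'|grep -E "force|pos|rot"; python3 -m pendant '[[[0,0,0,0,0,0,1],[0,0,0,0,0,0,1]]]'|grep -E "force"
```

```text
tool_pos: [0.5017, 0.221, 0.0685]
tool_rot: [-1.565, 0.0, -1.505]
contact_force: [8.2, -0.4, -4.1]
contact_force: [8.5, -0.6, -3.4]
```

```bash
python3 -m pendant '[[[0,0,-0.02,0,0,0,1],[0,0,-0.02,0,0,0,1],[0,0,-0.02,0,0,0,1],[0,0,-0.02,0,0,0,1]]]'|grep -E "force"; python3 -m pendant '[[[0,0,0,0,0,0,1],[0,0,0,0,0,0,1],[0,0,0,0,0,0,1],[0,0,0,0,0,0,1]]]'|grep -E "force|time|rot|pos"
```

```text
contact_force: [8.8, -0.2, -3.4]
time: 14.5
tool_pos: [0.5017, 0.221, 0.0686]
tool_rot: [-1.564, 0.0, -1.505]
contact_force: [8.5, -0.1, -3.0]
```

```bash
python3 -m pendant '[[[0,0,0.2,0,0,0,1],[0,0,0.5,0,0,0,1],[0,0,0.9,0,0,0,1],[0,0,1.4,0,0,0,1],[0,-1,1.5,0,0,0,1],[0,-4,1.5,0,0,0,1],[0,-8,1.5,0,0,0,1],[0,-10,2,0,0,0,1],[0,-10,2,0,0,0,1],[0,-10,2,0,0,0,1]]]'
python3 - <<'E'
from t import *
c=cam('wrist'); save(c,'w6.png'); tray(c,(100,100,40),(130,255,255),(.44,.68,.12,.31))
P=cloud(c);X,Y,Z=P[...,0],P[...,1],P[...,2]; inb=(X>.48)&(X<.56)&(Y>.15)&(Y<.31)
for n,lo,hi in(('bar',.12,.165),('grip',.19,.225)):
    q=P[inb&(Z>lo)&(Z<hi)]; print(n,len(q),np.median(q[:,2]) if len(q) else 0,cv2.minAreaRect(q[:,:2].astype(np.float32)) if len(q) else 0)
E
```

```text
time: 15.5
tool_pos: [0.5183, 0.2221, 0.1674]
tool_rot: [-1.571, -0.0, -1.505]
contact_force: [-0.3, -0.7, -2.5]
opening: 0.018
stop n 1232 z 0.0297 ((0.4763697683811188, 0.22042813897132874), (0.04806479811668396, 0.12925690412521362), 8.041459083557129)
tray ((0.5600196123123169, 0.22658443450927734), (0.23753967881202698, 0.165928453207016), 0.09765837341547012) floorz 0.2495 table 0.0013
comp 4736 [0.5587 0.2272] [0.1986 0.1413] 5.5 xmax 0.6516
comp 604 [0.6131 0.1603] [0.0941 0.0068] 3.6 xmax 0.6601
bar 2021 0.15158456123612263 ((0.5158149003982544, 0.24848684668540955), (0.02201477251946926, 0.0426604188978672), 4.143528938293457)
grip 4057 0.20870031684174079 ((0.5126041769981384, 0.22426322102546692), (0.04507507011294365, 0.044943276792764664), 65.76233673095703)
```

View pics/w6.png

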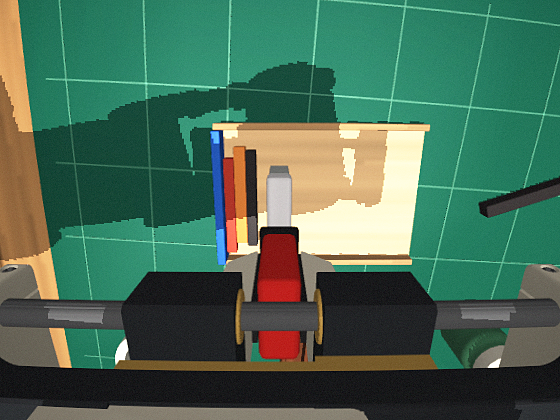

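Wrist view 6 shows the blue row tight and parallel: red (230), orange (240) and black (251) sit against the stop (218) at rows 150-250. The rake is unchanged in the hand. On to the yellow tray.

```bash
python3 -m pendant '[[[43.2,0,11.3,0,0.057,0,1],[43.2,0,11.3,0,0.057,0,1],[43.2,0,11.3,0,0.057,0,1],[43.2,0,11.3,0,0.057,0,1],[43.2,0,11.3,0,0.057,0,1],[43.2,0,11.3,0,0.057,0,1],[43.2,0,11.3,0,0.057,0,1],[43.2,0,11.3,0,0.057,0,1],[43.2,0,11.3,0,0.057,0,1],[43.2,0,11.3,0,0.057,0,1],[43.2,0,11.3,0,0.057,0,1],[43.2,0,11.3,0,0.057,0,1],[43.2,0,11.3,0,0.057,0,1]]]'
python3 - <<'E'
from h import *
for i in range(2):cam('wrist'); s=status.observe(); print(s['tool_pos'].round(4),s['tool_rot'].round(4))
E
```

```text
time: 16.85
tool_pos: [0.6598, -0.1996, 0.1673]
tool_rot: [-1.572, 0.001, -1.56]
contact_force: [-0.5, -0.2, -1.2]
opening: 0.0179
[ 0.6599 -0.1997  0.1677] [-1.5713e+00  3.0000e-04 -1.5599e+00]
[ 0.6601 -0.2     0.1679] [-1.5709  0.     -1.56  ]
```

```bash
python3 -m pendant '[[[0,4,0,0,0,0,1],[0,8,0,0,0,0,1],[0,9.6,0,0,0,0,1],[0,10,0,0,0,0,1],[0,10,0,0,0,0,1]]]'
python3 -m pendant '[[[0,0,-0.5,0,0,0,1],[0,0,-1,0,0,0,1],[0,0,-1.5,0,0,0,1],[0,0,-2,0,0,0,1],[0,0,-2.5,0,0,0,1],[0,0,-3,0,0,0,1],[0,0,-3.5,0,0,0,1],[0,0,-4,0,0,0,1],[0,0,-4.5,0,0,0,1],[0,0,-5,0,0,0,1],[0,0,-5.5,0,0,0,1],[0,0,-6,0,0,0,1],[0,0,-6.5,0,0,0,1],[0,0,-7,0,0,0,1],[0,0,-7.5,0,0,0,1],[0,0,-8,0,0,0,1],[0,0,-8.5,0,0,0,1],[0,0,-9,0,0,0,1]]]'
python3 - <<'E'
from h import *
c=cam('wrist'); save(c,'w7.png')
E
```

```text
time: 17.45
tool_pos: [0.6603, -0.2009, 0.068]
tool_rot: [-1.571, -0.0, -1.561]
contact_force: [-0.2, -0.6, -1.7]
opening: 0.0178
time: 19.25
tool_pos: [0.5697, -0.2023, 0.0677]
tool_rot: [-1.571, -0.0, -1.562]
contact_force: [0.5, 0.3, -1.5]
opening: 0.0178
```

View pics/w7.png

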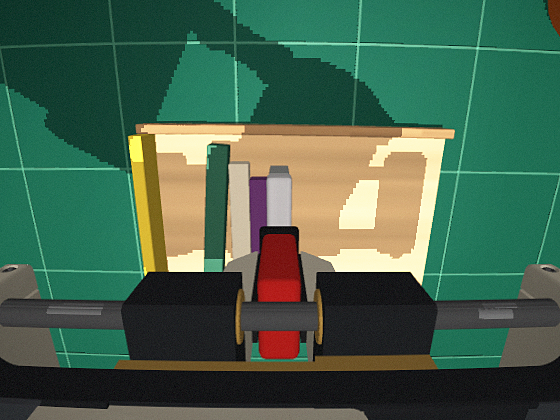

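Wrist view 7 shows green (216), cream (239) and purple (259) bunched almost parallel in front of the rake (279), a gap short of the yellow stop (145).

```bash
python3 -m pendant '[[[0,0,-0.5,0,0,0,1],[0,0,-1,0,0,0,1],[0,0,-1.5,0,0,0,1],[0,0,-1.9,0,0,0,1],[0,0,-2.3,0,0,0,1],[0,0,-2.6,0,0,0,1],[0,0,-2.9,0,0,0,1],[0,0,-2.9,0,0,0,1]]]' | grep -E "pos|force"
python3 -m pendant '[[[0,0,-0.1,0,0,0,1],[0,0,-0.2,0,0,0,1],[0,0,-0.2,0,0,0,1]]]'| grep -E "pos|force"
```

```text
tool_pos: [0.5407, -0.2025, 0.0677]
contact_force: [0.9, 0.2, -1.1]
tool_pos: [0.5391, -0.2025, 0.0677]
contact_force: [-0.0, 0.1, -1.4]
```

```bash
python3 -m pendant '[[[0,0,-0.1,0,0,0,1],[0,0,-0.1,0,0,0,1]]]' | grep -E "pos|force"
python3 -m pendant '[[[0,0,-0.1,0,0,0,1],[0,0,-0.1,0,0,0,1]]]'| grep -E "pos|force"
```

```text
tool_pos: [0.538, -0.2026, 0.0677]
contact_force: [0.9, -0.7, -1.8]
tool_pos: [0.537, -0.2026, 0.0677]
contact_force: [-0.2, -0.7, -1.8]
```

Stiffness is about 3 N/mm, so 1 mm steps are safe.

```bash
python3 -m pendant '[[[0,0,-0.1,0,0,0,1],[0,0,-0.1,0,0,0,1]]]' | grep -E "pos|force"
python3 -m pendant '[[[0,0,-0.1,0,0,0,1],[0,0,-0.1,0,0,0,1]]]'| grep -E "pos|force"
```

```text
tool_pos: [0.536, -0.2026, 0.0677]
contact_force: [-0.1, -0.3, -1.2]
tool_pos: [0.535, -0.2026, 0.0677]
contact_force: [0.2, 0.5, -1.6]
```

```bash
python3 -m pendant '[[[0,0,-0.1,0,0,0,1],[0,0,-0.1,0,0,0,1]]]'| grep -E "pos|force"
```

```text
tool_pos: [0.534, -0.2026, 0.0677]
contact_force: [0.0, -0.0, -2.1]
```

```bash
python3 -m pendant '[[[0,0,-0.1,0,0,0,1],[0,0,-0.1,0,0,0,1]]]'| grep -E "pos|force"
```

```text
tool_pos: [0.5333, -0.2028, 0.0678]
contact_force: [0.6, 0.1, -2.0]
```

```bash
python3 -m pendant '[[[0,0,-0.08,0,0,0,1],[0,0,-0.08,0,0,0,1],[0,0,-0.08,0,0,0,1]]]'| grep -E "pos|force"
```

```text
tool_pos: [0.5331, -0.2028, 0.068]
contact_force: [4.8, -0.5, -2.4]
```

```bash
python3 -m pendant '[[[0,0,-0.08,0,0,0,1],[0,0,-0.08,0,0,0,1],[0,0,-0.08,0,0,0,1]]]'| grep -E "pos|force"
```

```text
tool_pos: [0.5329, -0.2028, 0.0682]
contact_force: [6.1, 0.9, -3.0]
```

```bash
python3 -m pendant '[[[0,0,-0.05,0,0,0,1],[0,0,-0.05,0,0,0,1],[0,0,-0.05,0,0,0,1]]]'| grep -E "pos|force"
```

```text
tool_pos: [0.5328, -0.2028, 0.0683]
contact_force: [7.2, 0.3, -2.4]
```

```bash
python3 -m pendant '[[[0,0,-0.05,0,0,0,1],[0,0,-0.05,0,0,0,1],[0,0,-0.05,0,0,0,1]]]'| grep -E "pos|force"
```

```text
tool_pos: [0.5327, -0.2028, 0.0685]
contact_force: [9.0, 1.0, -2.3]
```

```bash
python3 -m pendant '[[[0,0,0,0,0,0,1],[0,0,0,0,0,0,1]]]'| grep -E "force"; python3 -m pendant '[[[0,0,0,0,0,0,1],[0,0,0,0,0,0,1]]]'| grep -E "force"; python3 -m pendant '[[[0,0,-0.01,0,0,0,1],[0,0,-0.01,0,0,0,1],[0,0,-0.01,0,0,0,1]]]'| grep -E "pos|force|rot"
```

```text
contact_force: [8.9, 0.0, -2.4]
contact_force: [8.0, 0.6, -2.8]
tool_pos: [0.5327, -0.2028, 0.0685]
tool_rot: [-1.565, -0.001, -1.562]
contact_force: [8.8, 1.0, -2.5]
```

```bash
python3 -m pendant '[[[0,0,-0.02,0,0,0,1],[0,0,-0.02,0,0,0,1],[0,0,-0.02,0,0,0,1],[0,0,-0.02,0,0,0,1],[0,0,-0.02,0,0,0,1],[0,0,-0.02,0,0,0,1]]]'| grep -E "force"
python3 -m pendant '[[[0,0,0.2,0,0,0,1],[0,0,0.5,0,0,0,1],[0,0,0.9,0,0,0,1],[0,0,1.4,0,0,0,1],[0,-1,1.5,0,0,0,1],[0,-4,1.5,0,0,0,1],[0,-8,1.5,0,0,0,1],[0,-10,2,0,0,0,1],[0,-10,2,0,0,0,1],[0,-10,2,0,0,0,1]]]'
python3 - <<'E'
from h import *
c=cam('wrist'); save(c,'w8.png')
E
```

```text
contact_force: [9.8, 1.8, -2.9]
time: 25.1
tool_pos: [0.5497, -0.2022, 0.1674]
tool_rot: [-1.571, 0.0, -1.562]
contact_force: [-0.9, 0.6, -1.4]
opening: 0.0179
```

View pics/w8.png

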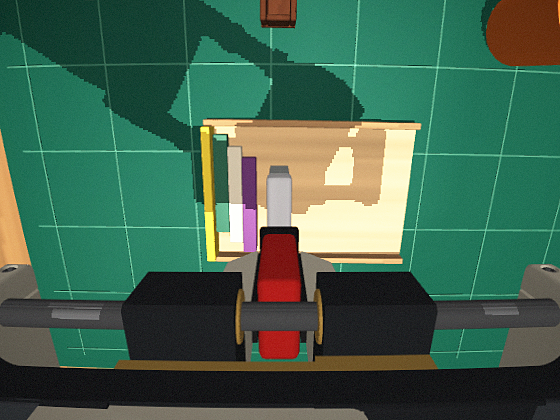

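Wrist view 8 shows the yellow row tight and parallel: green (221), cream (235) and purple (249) sit against the stop (208). The holder is at the top, at (278,12). I take the rake back above it.

```bash
python3 -m pendant '[[[-5,0,-0.14,0,0.0105,0,1],[-10,0,-0.14,0,0.0105,0,1],[-15,0,-0.14,0,0.0105,0,1],[-20,0,-0.14,0,0.0105,0,1],[-21.63,0,-0.14,0,0.0105,0,1],[-21.63,0,-0.14,0,0.0105,0,1],[-21.63,0,-0.14,0,0.0105,0,1],[-21.63,0,-0.14,0,0.0105,0,1]]]'
python3 - <<'E'
from h import *
c=cam('wrist'); save(c,'w9.png'); P=cloud(c); X,Y,Z=P[...,0],P[...,1],P[...,2]
for i in range(3):cam('wrist'); s=status.observe(); print(s['tool_pos'].round(4),s['tool_rot'].round(4))
inb=(X>.50)&(X<.60)&(Y>-.07)&(Y<.09)
for n,a,b in(('bar',.13,.165),('holder',.020,.034)):
    q=P[inb&(Z>a)&(Z<b)]; print(n,len(q),np.median(q[:,2]),cv2.minAreaRect(q[:,:2].astype(np.float32)),q.min(0).round(4),q.max(0).round(4))
E
```

```text
time: 25.95
tool_pos: [0.5467, 0.0123, 0.1671]
tool_rot: [-1.572, -0.0, -1.574]
contact_force: [0.4, -1.1, -1.5]
opening: 0.0176
[0.5468 0.0123 0.1674] [-1.5713e+00 -3.0000e-04 -1.5744e+00]
[0.5469 0.0125 0.1675] [-1.5711e+00 -3.0000e-04 -1.5743e+00]
[0.5469 0.0127 0.1676] [-1.5710e+00 -2.0000e-04 -1.5741e+00]
bar 1972 0.15136241714842497 ((0.5458552241325378, 0.03891986608505249), (0.022191926836967468, 0.04251367598772049), 0.6366532444953918) [0.535  0.0175 0.1302] [0.5572 0.0602 0.165 ]
holder 926 0.02657681787159699 ((0.5473625063896179, 0.030253183096647263), (0.08652865886688232, 0.029963264241814613), 89.25077056884766) [ 0.5322 -0.0132  0.0202] [0.5628 0.0736 0.0293]
```

```bash
python3 -m pendant '[[[-0.15,4,0,0,0,0,1],[-0.15,7,0,0,0,0,1],[-0.15,8.5,0,0,0,0,1],[-0.15,9.3,0,0,0,0,1],[-0.15,9.8,0,0,0,0,1],[-0.15,9.8,0,0,0,0,1]]]'
python3 -m pendant '[[[0,0.2,0,0,0,0,1],[0,0.4,0,0,0,0,1],[0,0.4,0,0,0,0,1]]]'
```

```text
time: 26.75
tool_pos: [0.5471, 0.0151, 0.0698]
tool_rot: [-1.571, -0.0, -1.573]
contact_force: [-0.2, 0.1, -2.0]
opening: 0.0178
time: 27.05
tool_pos: [0.547, 0.0153, 0.066]
tool_rot: [-1.57, -0.0, -1.572]
contact_force: [0.5, -0.0, -1.7]
opening: 0.0177
```

```bash
python3 -m pendant '[[[0,0.1,0,0,0,0,1],[0,0.2,0,0,0,0,1],[0,0.2,0,0,0,0,1]]]'|grep -E "pos|force"; python3 -m pendant '[[[0,0.05,0,0,0,0,1],[0,0.05,0,0,0,0,1]]]'|grep -E "pos|force"
```

```text
tool_pos: [0.5468, 0.0154, 0.0636]
contact_force: [0.5, 0.2, -2.1]
tool_pos: [0.5468, 0.0153, 0.0631]
contact_force: [-0.1, 0.1, -1.9]
```

```bash
python3 -m pendant '[[[0,0.05,0,0,0,0,1],[0,0.05,0,0,0,0,1]]]'|grep -E "pos|force"; 
```

```text
tool_pos: [0.5469, 0.0153, 0.0629]
contact_force: [-0.5, 0.0, 0.9]
```

Floor contact: the weight is taken. I release in small steps, then lift away.

```bash
python3 -m pendant '[[[0,0,0,0,0,0,2.2],[0,0,0,0,0,0,2.2],[0,0,0,0,0,0,3],[0,0,0,0,0,0,4.5],[0,0,0,0,0,0,6],[0,0,0,0,0,0,6]]]' 10
python3 -m pendant '[[[0,-2,0,0,0,0,6],[0,-5,0,0,0,0,6],[0,-9,0,0,0,0,6],[0,-14,0,0,0,0,6],[0,-19,0,0,0,0,6],[0,-21,0,0,0,0,6],[0,-21,0,0,0,0,6]]]'
python3 - <<'E'
from h import *
c=cam('wrist'); P=cloud(c); X,Y,Z=P[...,0],P[...,1],P[...,2]
inb=(X>.50)&(X<.60)&(Y>-.07)&(Y<.09)
for n,a,b in(('grip',.095,.115),('bar',.040,.055),('holder',.020,.034)):
    q=P[inb&(Z>a)&(Z<b)]; print(n,len(q),np.median(q[:,2]),cv2.minAreaRect(q[:,:2].astype(np.float32)))
c=cam('scene'); save(c,'s9.png',(120,150,460,370),2.3)
E
```

```text
time: 28.35
tool_pos: [0.5469, 0.0153, 0.0627]
tool_rot: [-1.571, -0.0, -1.572]
contact_force: [0.0, -0.2, -0.1]
opening: 0.0499
time: 29.05
tool_pos: [0.5483, 0.0153, 0.2766]
tool_rot: [-1.563, -0.001, -1.572]
contact_force: [-0.1, -0.3, 0.1]
opening: 0.0604
grip 649 0.10455407195326083 ((0.5463137626647949, 0.013480927795171738), (0.016935180872678757, 0.039961375296115875), 0.06683027744293213)
bar 523 0.04721414910393762 ((0.546525239944458, 0.013605404645204544), (0.09990885108709335, 0.021739650517702103), 89.31108856201172)
holder 787 0.02656377090942741 ((0.5472643971443176, 0.013120457530021667), (0.1213996484875679, 0.02984144352376461), 89.28401947021484)
```

View pics/s9.png

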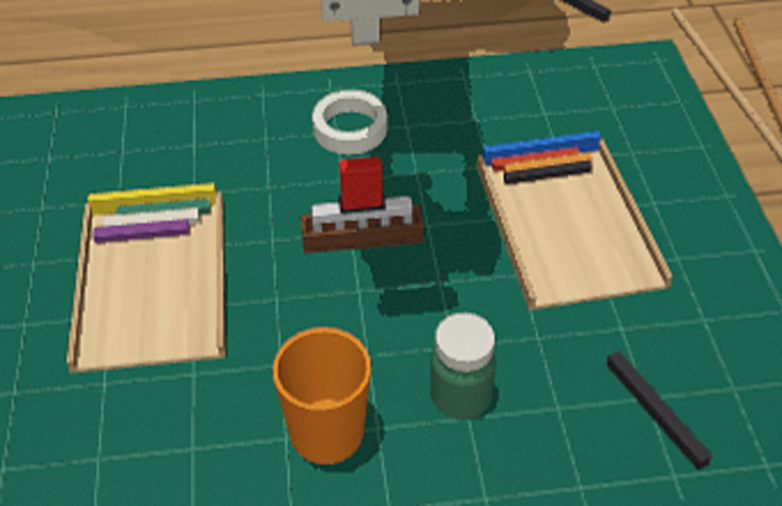

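The scene crop shows the rake upright in its holder at (362,205). The blue row is at (545,160) and the yellow row at (150,220), each tight against its stop. Cup, tape and jar look undisturbed, and the gripper is clear. I hand in.

```bash
python3 -c "
from cell import robot; print(robot.hand_in())"
```

```text
the job is handed in; nothing more can be done
None
```

The job is finished and handed in at about 29 s of the 72 s allowed. I combed the blue-stop tray first and then the yellow one, and the rake is back upright in its holder.

- **Pressing:** I pressed the blue row at about 8.5–8.8 N for about 0.8 s. The yellow row had about 8–9 N for 0.7 s, then just under 10 N for another 0.6 s. The highest wrist force read was 9.8 N, below the 16 N limit. Force was read only at the end of each move, so a brief peak in between would not show.
- **Sticks:** the wrist views after each press and the final scene picture show both rows parallel and tight against their stops. I judged this by eye and did not measure the gaps between sticks.
- **Rake:** depth readings before and after agree to about 1 mm, with the grip top at 105 mm and the rake straight and centred in the holder.
- **Tray load:** the tine tips stayed about 3–4 mm above the tray floors. While pressing, the downward force reading changed by only 1–2 N.
- **Other objects:** the cup, tape and jar look untouched in the final picture; I did not measure their positions. The gripper is open and clear of everything.

No check failed. The only mismatch was 1–2 mm between the commanded and measured arm position, which I corrected before putting the rake back.

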